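Poise the offset lever over its pins

ROBOT

A 6-joint arm with a two-finger parallel gripper is mounted at the origin on a cart in front of the work surface, level with it; the furniture and walls round the work are solid. World frame = base frame: x ahead of the robot, y to its left, z up, the work surface at z = 0. Lengths are in m, angles in rad, forces in N, time in s.
With the tool pointing down it reaches from about 0.35 to 0.925 m from the base axis. Payload 6.4 kg.
Tool frame: the origin (TCP) lies midway between the tips of the shut fingers; the grasp point (between the pads) lies r.grip_depth behind it (r.grip_depth is the distance from the TCP to the grasp point, in m); y points along the fingers, x is the direction in which the jaws open and shut, and the axes are right-handed (so a half turn about y gives the same grasp; the last joint's range is limited). The gripper opens to 85 mm and grips with 20 to 120 N. Pads are 22 mm wide; open, the fingers measure 114 mm over their backs; the gripper's body (76 mm by 85 mm) begins 54 mm behind the grasp point. The pads swing forward as they close: fully open they stand 13 mm farther back than shut.
Start: joints at [-1.471, 0.245, 1.558, -0, 1.339, -0.174], TCP at [0.176, -0.626, 0.231] pointing down, gripper open.
Joint ranges: [-3.13, 3.13], [-1.02, 2.26], [0.13, 2.54], [-0.95, 4.09], [0.21, 2.88], [-2.74, 2.74]. Speed limits (rad/s): [2.57, 2.57, 3.14, 3.14, 3.14, 3.14].

INTERFACE

Orientations are given as a unit quaternion [x, y, z, w].
In Python, from bench import r gives the robot as it stands.
- The arm moves only by the tool play_rows, never from a script. Its argument "steps" is a list of rows, each a list of 5 numbers: the shift along the tool's x, y, z in mm, then the turn about the tool's y in rad, then the closure, from 0 (fully open) to 1 (shut). A call has 1 to 5 rows; each row shifts and turns the commanded pose from where the row before left it, along the tool's axes as they then stand; what a row does not reach is not made up. A row lasts 1/12 s, in which the tool goes at most 41.7 mm and 7.16 degrees, less where a joint would pass 70% of its speed; a pose out of reach is approached as far as the arm can. A call is refused whole if a number of a shift passes 41.7 or a number of a turn 0.125, either way. A call with a gripper value outside its range is refused whole. The fingers move at their own pace and stop on an object; "force" is the grip in N (left out, the last holds). Time passes only in rows, so rows that do not move let the fingers close. It gives the time, the measured TCP pose, the force and the opening at its end, in the units of the state.
- r.observe(): the state, without advancing time (a new reading comes with each control period).
- r.grab_frame(name): name is "scene" or "top" or "wrist"; returns (picture, depth): 400x640x3 uint8, red, green, blue; 400x640 float32, m along the optical axis (not along the pixel's ray), 0 where there is no reading.
- r.calibration(name): a dict with "fx", "fy", "cx", "cy" (pixels), "R" (3x3) and "t" (3): a world point X has camera coordinates R X + t; the wrist camera has in their place "mount" (4x4, takes a point from camera to tool coordinates, whose origin is the TCP and whose axes are the tool frame's). Camera axes: x right, y down, z forward; pixel columns grow to the right and rows downward; lengths in m; the calibration is good to about 2 mm. A picture is of the moment at which its call begins: read the wrist's pose just before it. calibration takes no time and is no camera call.
- r.sign_off(): hands the job in, once; it reports no verdict.
The state is a dict: "time": time; "joint_pos": joint angles; "joint_vel": joint speeds; "effort": joint torques, N m; "position": TCP position; "eef_rot": TCP orientation; "force": force on the tool from outside, world axes, zero at the start; "wrist_torque": the same for the moment, N m; "gripper_width": finger opening in m.
Only numpy, scipy, OpenCV 4.12 (cv2) and the standard library are available. Lean on these libraries where they do the work, as an engineer would, in place of code of your own. Each camera call takes 0.05 s, during which the arm holds its last target. There are 200 camera calls.

TASK

Pick up the cast offset lever by its balance point, about a third of the way along the arm from the big boss, and carry it level to the two-pin locating fixture without ever touching the fixture with it or shifting the canister, tin and polishing bar in between. Finish while still holding the lever in the gripper, at rest and level, with the big bore centred over the thick pin and the small bore over the thin pin and its underside about 30 mm above the pin tips, so that the pins can be oiled before it is lowered; do not put it down or let go.

Things in the scene. Friction and masses are not known exactly. Their poses are not given: they have to be found in the camera images.
- lever: loose dark cast lever, 0.62 kg +-20%, lying flat: big boss (48 mm dia, 34 high, bore 24) at (-58, 0), small eye (26 dia, 32 high, bore 14) at (119, 18) mm; arm between them 14 mm wide, from 10 to 30 mm above the underside, straight along x from the boss to x = 58 mm, then bent 16 degrees to +y. Origin at underside level below the balance point on the arm's centre line; z up
- lever_balance (a point): balance point: middle of the straight arm's section, 58 mm from the boss centre (34 mm from its outer wall), 20 mm above the underside; the true centre of mass is within 4 mm of it
- big_bore (a point): centre of the big boss's bore at the lever's underside; lever frame (-58, 0, 0) mm
- small_bore (a point): centre of the small eye's bore at the lever's underside; lever frame (119, 18, 0) mm
- fixture: fixed aluminium plate 240 x 84 x 14 mm with two upright steel pins, left or right of the lever: thick pin (18 mm dia) at (-58, 0), thin pin (9 mm dia) at (119, 18) mm, on round seats; tips 62 mm above the bench. Origin on the bench; its origin and axes are in plan those of the lever when the bores are over their pins
- big_pin_tip (a point): tip of the thick pin, 62 mm above the bench
- small_pin_tip (a point): tip of the thin pin, 62 mm above the bench
- canister: bystander: black canister with a grey lid, 34 mm diameter, 47 mm high; origin at the centre of its underside
- tin: bystander: small round white tin with lid, 42 mm diameter, 18 mm high; origin at the centre of its underside
- polish_bar: bystander: bar of polishing compound, 34 x 96 x 32 mm, long along its own y; origin at the centre of its underside

How it is judged:
By the outcome, as a careful person would: the job done as asked, in the order asked, and still so for the second after the job is handed in, while the arm keeps its last pose, push and grip.
It also fails if it takes over 48 s, if anything falls off the work surface, if the arm or the gripper's body presses on something with over 40 N, if the wrist force passes 120 N, or if a joint passes its speed limit or range.

## Working session

There is one attempt and no reset: what is moved stays moved. The work goes in short steps, Python scripts to look and compute and a tool call to move; the robot and the scene stay as the last step left them, time stands still between calls to the robot, and variables do not carry over. Pictures are saved under pics/ and viewed, about 8 in all and at most 12, crops included, and the job is handed in when it is done.

Besides the shell and the picture viewer there is one more tool, called after "Emit:" by a JSON object that holds its "op" and its "data", one argument or row to a line. play_rows: Moves the arm, as the interface text tells. Its arguments: {"type":"object","properties":{"steps":{"type":"array","items":{"type":"array","items":{"type":"number"}}},"force":{"type":"number"}},"required":["steps"]}

```bash
mkdir -p pics; ls; python3 - <<'E'
from bench import r
import cv2,numpy as np
s=r.observe();print(s,r.grip_depth)
for n in("top","scene"):
    p,d=r.grab_frame(n);cv2.imwrite(f"pics/{n}0.png",p[:,:,::-1]);np.savez(f"{n}0.npz",p=p,d=d)
    c=r.calibration(n);print(n,c)
print(r.calibration("wrist"))
E
```

```text
pics
{'time': 0.0, 'joint_pos': array([-1.47108668e+00,  2.45813040e-01,  1.55901238e+00, -2.25843504e-05,
        1.33868072e+00, -1.74085263e-01]), 'joint_vel': array([-0.00145589,  0.00041992,  0.00085284,  0.00118165,  0.0012551 ,
        0.00027952]), 'effort': array([ 2.72853824e-03, -4.29510391e+01, -3.26126003e+01, -1.85447595e-05,
        5.33772036e-03, -1.86577921e-05]), 'position': array([ 0.1757051 , -0.62522757,  0.23018185]), 'eef_rot': array([-0.56306753,  0.42755124, -0.42661934,  0.56404861]), 'force': array([-0.25642417, -0.64247735, -1.15189813]), 'wrist_torque': array([-0.0253807 , -0.05934549, -0.01825244]), 'gripper_width': 0.08545378922355873} 0.0187
top {'fx': 486.16167554612207, 'fy': 486.16167554612207, 'cx': 321.803952385548, 'cy': 189.54638830480056, 'R': array([[-0.00807355, -0.99996383,  0.00267466],
       [-0.9847467 ,  0.00748573, -0.17383294],
       [ 0.17380663, -0.00403731, -0.98477152]]), 't': array([4.77385498e-04, 5.27879924e-01, 1.15782639e+00])}
scene {'fx': 426.06015462372466, 'fy': 426.06015462372466, 'cx': 312.7550474021233, 'cy': 203.0470976316407, 'R': array([[-0.8262337 , -0.56303204,  0.01824243],
       [-0.39796113,  0.56046453, -0.72629639],
       [ 0.39870391, -0.60735034, -0.68713955]]), 't': array([0.44773515, 0.27306991, 0.79831818])}
{'fx': 326.94020064421, 'fy': 326.94020064421, 'cx': 321.7725879703729, 'cy': 203.12815249386514, 'mount': array([[ 9.99999677e-01, -7.74618081e-04, -2.12383596e-04,
         1.06106642e-03],
       [-3.94762155e-05, -3.11499249e-01,  9.50246398e-01,
        -1.42330323e-01],
       [-8.02235372e-04, -9.50246083e-01, -3.11499179e-01,
         7.98708240e-02],
       [ 0.00000000e+00,  0.00000000e+00,  0.00000000e+00,
         1.00000000e+00]])}
```

View pics/top0.png

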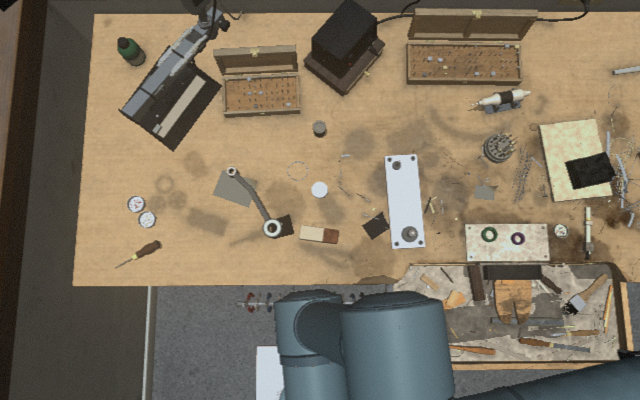

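View pics/scene0.png

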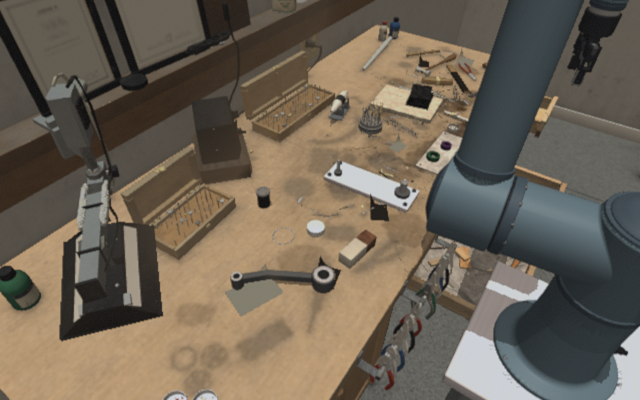

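Top view: the lever's big boss is at about (272,228) and its small eye at (231,171). The fixture's thick pin is near (410,234) and the thin pin near (401,164). Tin (319,189), canister (320,128) and bar (319,235) lie in between. The scene view agrees, with the boss at (323,277), the eye at (238,281) and the pins at (403,186) and (338,168).

```bash
cat > h.py <<'E'
import numpy as np,cv2
from scipy.spatial.transform import Rotation as Ro
from bench import r
def cam(n,s=None):
    c=r.calibration(n)
    if n=="wrist":
        T=np.eye(4);T[:3,:3]=Ro.from_quat(s["eef_rot"]).as_matrix();T[:3,3]=s["position"]
        W=T@c["mount"];Rm=W[:3,:3].T;t=-Rm@W[:3,3]
    else: Rm,t=c["R"],c["t"]
    return dict(K=np.array([[c["fx"],0,c["cx"]],[0,c["fy"],c["cy"]],[0,0,1]]),R=np.array(Rm),t=np.array(t))
def ray(c,uv):
    d=c["R"].T@np.linalg.solve(c["K"],[uv[0],uv[1],1.]);return -c["R"].T@c["t"],d
def onz(c,uv,z):
    o,d=ray(c,uv);return o+d*(z-o[2])/d[2]
def tri(c1,p1,c2,p2):
    P=[c["K"]@np.c_[c["R"],c["t"]] for c in(c1,c2)]
    X=cv2.triangulatePoints(P[0],P[1],np.float64(p1).reshape(2,1),np.float64(p2).reshape(2,1)).ravel();return X[:3]/X[3]
def cloud(c,d):
    v,u=np.mgrid[:d.shape[0],:d.shape[1]]
    x=np.stack([u,v,np.ones_like(u)],-1)@np.linalg.inv(c["K"]).T*d[...,None]
    return (x-c["t"])@c["R"]
def proj(c,X):
    x=c["K"]@(c["R"]@np.asarray(X)+c["t"]);return x[:2]/x[2]
E
python3 - <<'E'
from h import *
np.set_printoptions(precision=4,suppress=True)
s=r.observe();print(Ro.from_quat(s["eef_rot"]).as_matrix())
a,b=cam("top"),cam("scene")
for n,p,q in[("boss",(272,228),(323,277)),("eye",(231,171),(238,281)),("thick",(410,234),(403,186)),("thin",(401,164),(338,168)),
 ("tin",(319,189),(316,228)),("can",(320,125),(263,192))]:
    print(n,tri(a,p,b,q),onz(a,p,.03))
f=np.load("top0.npz");X=cloud(a,f["d"])
for n,(u0,v0,u1,v1) in dict(bar=(295,220,345,250),can=(308,115,332,140),lever=(220,160,292,242),fix=(380,150,430,252),tin=(308,178,330,200)).items():
    Y=X[v0:v1,u0:u1].reshape(-1,3);Y=Y[(Y[:,2]>.012)&(Y[:,2]<.08)]
    print(n,Y.min(0),Y.max(0),Y.mean(0))
Y=X[10:290,80:600].reshape(-1,3);print(np.median(Y[:,2]))
E
```

```text
[[ 0.2704 -0.0002  0.9627]
 [-0.9627  0.0018  0.2704]
 [-0.0017 -1.      0.0003]]
boss [0.4353 0.1211 0.0198] [0.435  0.1203 0.03  ]
eye [0.5807 0.2269 0.0121] [0.5801 0.2253 0.03  ]
thick [ 0.4171 -0.2195  0.0371] [ 0.4175 -0.2208  0.03  ]
thin [ 0.5988 -0.2067  0.0181] [ 0.595 -0.205  0.03 ]
tin [0.5345 0.0025 0.005 ] [0.5322 0.0033 0.03  ]
can [ 0.6964 -0.0015  0.0321] [ 0.6993 -0.0005  0.03  ]
bar [ 0.3965 -0.043   0.0123] [0.4417 0.0535 0.0396] [0.4188 0.0061 0.0322]
can [ 0.6737 -0.0132  0.0121] [0.7075 0.0199 0.0523] [0.688  0.0031 0.0426]
lever [0.4125 0.0769 0.012 ] [0.5921 0.2377 0.0414] [0.4947 0.1572 0.0305]
fix [ 0.3841 -0.2581  0.012 ] [ 0.6251 -0.148   0.0675] [ 0.5012 -0.2109  0.0169]
tin [ 0.5133 -0.0145  0.0122] [0.5534 0.0236 0.0248] [0.5336 0.004  0.0181]
0.0012089461456242568
```

Emit:
{"op": "play_rows", "data": {
  "steps": [
    [-20,0,31,0,0],
    [-20,0,31,0,0],
    [-20,0,31,0,0],
    [-20,0,31,0,0],
    [-20,0,31,0,0]
  ]
}}

```text
time: 0.52
position: [0.2986, -0.4859, 0.2307]
eef_rot: [-0.563, 0.428, -0.427, 0.564]
force: [-0.7, -0.7, -0.3]
gripper_width: 0.0852
```

Emit:
{"op": "play_rows", "data": {
  "steps": [
    [-20,0,31,0,0],
    [-20,0,31,0,0],
    [-20,0,31,0,0],
    [-20,0,31,0,0],
    [-20,0,31,0,0]
  ]
}}

```text
time: 0.93
position: [0.4208, -0.3476, 0.2309]
eef_rot: [-0.563, 0.427, -0.427, 0.564]
force: [0.2, -0.7, 0.4]
gripper_width: 0.0853
```

Emit:
{"op": "play_rows", "data": {
  "steps": [
    [-20,0,31,0,0],
    [-20,0,31,0,0],
    [-20,0,31,0,0],
    [-20,0,31,0,0],
    [-20,0,31,0,0]
  ]
}}

```text
time: 1.35
position: [0.543, -0.2094, 0.2309]
eef_rot: [0.564, -0.427, 0.427, -0.564]
force: [0.5, -0.1, -0.4]
gripper_width: 0.0857
```

Emit:
{"op": "play_rows", "data": {
  "steps": [
    [0,0,0,0,0],
    [0,0,0,0,0],
    [0,0,0,0,0],
    [0,0,0,0,0]
  ]
}}

```text
time: 1.68
position: [0.5416, -0.212, 0.231]
eef_rot: [0.563, -0.428, 0.427, -0.563]
force: [-0.2, 0.6, 0.4]
gripper_width: 0.0854
```

```bash
cat > snap.py <<'E'
from h import *
import sys,pickle
n=sys.argv[1];s=r.observe();p,d=r.grab_frame("wrist");pickle.dump((s,p,d),open(n+".pkl","wb"))
cv2.imwrite(f"pics/{n}.png",p[:,:,::-1]);print(s["position"],s["joint_pos"],s["gripper_width"],np.abs(s["joint_vel"]).max())
E
python3 snap.py f1
```

```text
[ 0.54159615 -0.2120458   0.23097306] [-5.67879208e-01  8.75218329e-02  1.73637094e+00 -2.79819854e-04
  1.31832981e+00  7.30569291e-01] 0.08542792231596583 0.011700513903901932
```

View pics/f1.png

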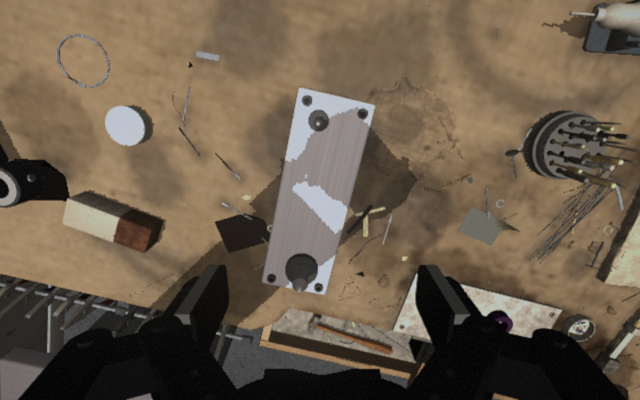

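Wrist view over the fixture: thin pin at about (318,121), thick pin at about (302,275). The tin (125,125) and bar (113,220) are to the left, and nothing is touching.

```bash
cat > fix.py <<'E'
from h import *
import pickle,sys
np.set_printoptions(precision=4,suppress=True)
s,p,d=pickle.load(open(sys.argv[1]+".pkl","rb"));c=cam("wrist",s);X=cloud(c,d)
for n,g in(("thick",(.4171,-.2195)),("thin",(.595,-.206))):
    m=(np.hypot(X[...,0]-g[0],X[...,1]-g[1])<.03)&(X[...,2]>.025)&(X[...,2]<.075)
    Y=X[m];zt=np.percentile(Y[:,2],97);m2=m&(X[...,2]>zt-.004);Z=X[m2]
    v,u=np.nonzero(m2)
    print(n,m.sum(),"ztop",zt,Y[:,2].max(),"tip",len(Z),Z.mean(0),(Z.min(0)+Z.max(0))/2,np.ptp(Z,0),"uv",u.mean(),v.mean())
# plate
m=(X[...,0]>.36)&(X[...,0]<.66)&(X[...,1]>-.29)&(X[...,1]<-.13)&(X[...,2]>.008)&(X[...,2]<.02)
m=cv2.morphologyEx(m.astype(np.uint8),cv2.MORPH_OPEN,np.ones((5,5)))
k,l,st,_=cv2.connectedComponentsWithStats(m);i=1+st[1:,4].argmax()
Y=X[l==i];print("plate z",np.median(Y[:,2]));print(cv2.minAreaRect((Y[:,:2]*1000).astype(np.float32)))
E
python3 fix.py f1; python3 - <<'E'
import cv2
a=cv2.imread("pics/f1.png")
q=cv2.resize(a[85:165,270:380],None,fx=3.6,fy=3.6,interpolation=cv2.INTER_CUBIC);w=cv2.resize(a[225:305,250:360],None,fx=3.6,fy=3.6,interpolation=cv2.INTER_CUBIC)
import numpy as np
cv2.imwrite("pics/f1z.png",np.hstack([q,w]))
E
```

```text
thick 379 ztop 0.061727429908353254 0.0630964824206599 tip 86 [ 0.4198 -0.2206  0.06  ] [ 0.4191 -0.2213  0.0604] [0.012  0.0121 0.0054] uv 298.7325581395349 286.54651162790697
thin 99 ztop 0.06224649863744988 0.06388343127591156 tip 28 [ 0.594  -0.1942  0.0606] [ 0.5938 -0.1943  0.0611] [0.0049 0.0052 0.0055] uv 317.35714285714283 123.64285714285714
plate z 0.013832512966779963
((503.66827392578125, -212.85214233398438), (239.93939208984375, 84.27503204345703), 2.9129250049591064)
```

View pics/f1z.png

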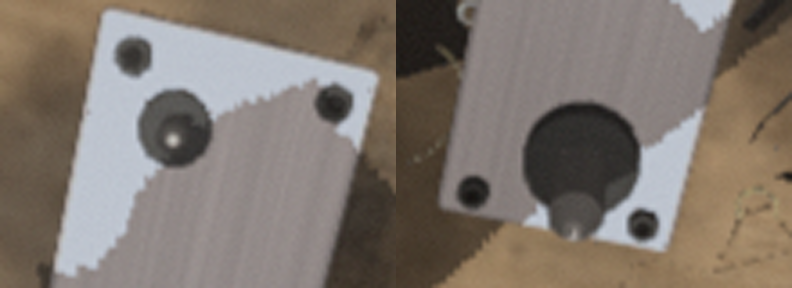

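Zooms: the thin tip is at about (318,123) and the thick tip at about (299,287) in the frame. The thick pin is seen obliquely, so I'll take one more view from further back.

Emit:
{"op": "play_rows", "data": {
  "steps": [
    [0,0,-36,0,0],
    [0,0,-36,0,0],
    [0,0,-36,0,0],
    [0,0,0,0,0],
    [0,0,0,0,0]
  ]
}}

```text
time: 2.15
position: [0.4367, -0.2416, 0.2313]
eef_rot: [-0.563, 0.428, -0.428, 0.563]
force: [0.3, -0.1, 0.2]
gripper_width: 0.0851
```

Emit:
{"op": "play_rows", "data": {
  "steps": [
    [0,0,0,0,0],
    [0,0,0,0,0],
    [0,0,0,0,0]
  ]
}}

```text
time: 2.4
position: [0.439, -0.2405, 0.2314]
eef_rot: [-0.564, 0.427, -0.427, 0.564]
force: [0.3, 0.8, 0.4]
gripper_width: 0.0853
```

```bash
python3 snap.py f2; python3 fix.py f2; python3 - <<'E'
import cv2
a=cv2.imread("pics/f2.png")
cv2.imwrite("pics/f2z.png",cv2.resize(a[0:260,230:430],None,fx=2.3,fy=2.3,interpolation=cv2.INTER_CUBIC))
E
```

```text
[ 0.43899204 -0.2404959   0.23143479] [-7.28134508e-01 -1.12229094e-01  1.93332250e+00  1.19558744e-04
  1.32029241e+00  5.68245175e-01] 0.08526380545436807 0.004907863694850285
thick 365 ztop 0.06209174117770664 0.06347996511822925 tip 96 [ 0.4186 -0.2212  0.0604] [ 0.4184 -0.2211  0.0608] [0.0117 0.0109 0.0054] uv 296.6875 195.15625
thin 100 ztop 0.05413277248697256 0.05513770693096215 tip 16 [ 0.5901 -0.1954  0.0528] [ 0.5904 -0.1951  0.0528] [0.0023 0.0059 0.0047] uv 317.5625 0.625
plate z 0.013804504824624593
((498.4411926269531, -213.0237579345703), (229.94406127929688, 84.1772689819336), 2.8427791595458984)
```

View pics/f2z.png

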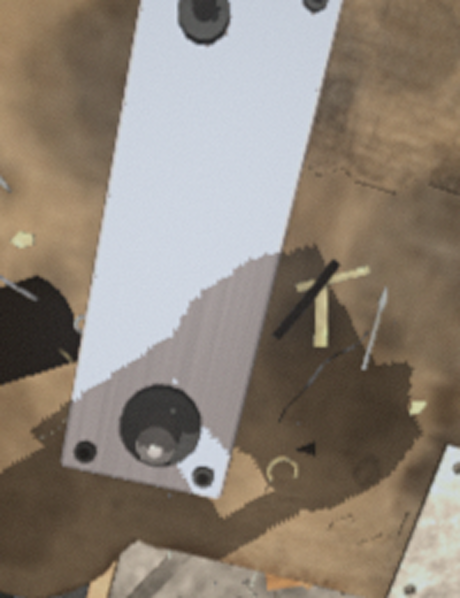

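Emit:
{"op": "play_rows", "data": {
  "steps": [
    [-32,2.5,18,0,0],
    [-32,2.5,18,0,0],
    [-32,2.5,18,0,0],
    [-32,2.5,18,0,0],
    [-32,2.5,18,0,0]
  ]
}}

```text
time: 2.87
position: [0.4823, -0.06, 0.2188]
eef_rot: [-0.564, 0.427, -0.427, 0.564]
force: [0.3, -0.4, 0.8]
gripper_width: 0.0856
```

Emit:
{"op": "play_rows", "data": {
  "steps": [
    [-32,2.5,18,0,0],
    [-32,2.5,18,0,0],
    [-32,2.5,18,0,0],
    [-32,2.5,18,0,0],
    [-32,2.5,18,0,0]
  ]
}}

```text
time: 3.28
position: [0.5255, 0.1189, 0.2062]
eef_rot: [-0.564, 0.427, -0.427, 0.564]
force: [-0.5, -1.1, -0.0]
gripper_width: 0.0856
```

Emit:
{"op": "play_rows", "data": {
  "steps": [
    [-32,2.5,18,0,0],
    [-32,2.5,18,0,0],
    [0,0,0,-0.12,0],
    [0,0,0,-0.12,0],
    [0,0,0,0,0]
  ]
}}

```text
time: 3.7
position: [0.5425, 0.1891, 0.2008]
eef_rot: [0.612, -0.355, 0.355, -0.611]
force: [0.1, -0.1, 0.2]
gripper_width: 0.0856
```

Emit:
{"op": "play_rows", "data": {
  "steps": [
    [0,0,0,0,0],
    [0,0,0,0,0],
    [0,0,0,0,0]
  ]
}}

```text
time: 3.95
position: [0.5426, 0.1874, 0.2013]
eef_rot: [-0.61, 0.357, -0.357, 0.61]
force: [-0.4, -0.2, -0.2]
gripper_width: 0.0855
```

```bash
python3 snap.py l1; python3 - <<'E'
from h import *
import pickle
np.set_printoptions(precision=4,suppress=True)
s,p,d=pickle.load(open("l1.pkl","rb"));c=cam("wrist",s);X=cloud(c,d)
print(Ro.from_quat(s["eef_rot"]).as_matrix())
for n,g,R in(("boss",(.435,.1205),.035),("eye",(.58,.226),.022)):
    m=(np.hypot(X[...,0]-g[0],X[...,1]-g[1])<R)&(X[...,2]>.031)&(X[...,2]<.045)
    Z=X[m];v,u=np.nonzero(m);print(n,m.sum(),np.median(Z[:,2]),Z.mean(0),(Z.min(0)+Z.max(0))/2,np.ptp(Z,0),cv2.minEnclosingCircle((Z[:,:2]*1000).astype(np.float32)),u.mean(),v.mean())
E
```

```text
[0.54255379 0.18744303 0.20132653] [1.35203950e-01 9.78253616e-02 1.78144613e+00 1.13370109e-06
 1.26226575e+00 1.19426463e+00] 0.08546219661132518 0.006795543534287498
[[ 0.4897  0.0001  0.8719]
 [-0.8719  0.      0.4897]
 [ 0.     -1.      0.0001]]
boss 998 0.03404723184931646 [0.4362 0.1213 0.0339] [0.4368 0.1209 0.0338] [0.0512 0.0469 0.0056] ((438.463623046875, 123.89786529541016), 28.475662231445312) 326.0681362725451 292.55811623246495
eye 346 0.03221011914586665 [0.5788 0.2247 0.0322] [0.5771 0.2225 0.0328] [0.0278 0.0285 0.0035] ((575.6349487304688, 222.93014526367188), 15.849811553955078) 304.8815028901734 129.47109826589596
```

View pics/l1.png

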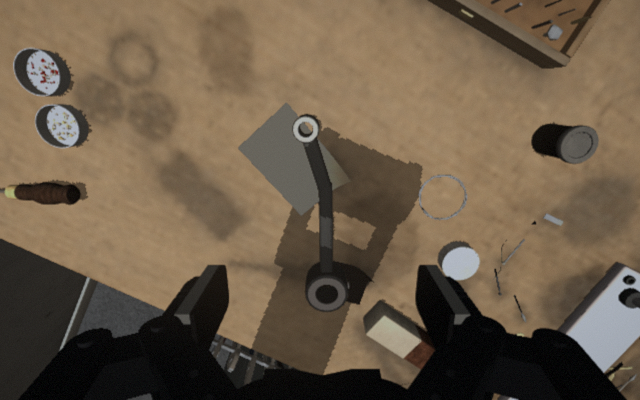

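Wrist view of the lever: boss ring centre at about (327,292), eye ring at about (306,128), arm nearly vertical in the picture around x≈326. The bar and tin are well clear of the fingers.

```bash
cat > lev.py <<'E'
from h import *
import pickle,sys
np.set_printoptions(precision=4,suppress=True)
def lever(f,zb=0.,b0=(.436,.121),e0=(.5788,.2247)):
    s,p,d=pickle.load(open(f+".pkl","rb"));c=cam("wrist",s);X=cloud(c,d);out=[]
    for g,R,zt in((b0,.0255,.034),(e0,.0145,.032)):
        g=np.array(g)
        for _ in range(8):
            m=(np.hypot(X[...,0]-g[0],X[...,1]-g[1])<R)&(X[...,2]>zb+zt-.0028)&(X[...,2]<zb+zt+.006)
            Z=X[m];h=cv2.minAreaRect((Z[:,:2]*1e3).astype(np.float32));g=np.array(h[0])/1e3
        out.append(g);print(g,h[1],m.sum(),np.median(Z[:,2]),proj(c,[*g,zb+zt]))
    b,e=out;v=e-b;yaw=np.arctan2(v[1],v[0])-np.arctan2(18,177);u=np.array([np.cos(yaw),np.sin(yaw)]);n=np.array([-u[1],u[0]])
    print("len",np.hypot(*v),"yaw",np.degrees(yaw))
    q=(X[...,:2]-b);a=q@u;w=q@n;m=(a>.03)&(a<.105)&(np.abs(w)<.02)&(X[...,2]>zb+.026)&(X[...,2]<zb+.036)
    if m.sum()>20: print("arm fit slope deg",np.degrees(np.arctan(np.polyfit(a[m],w[m],1)[0])),"mid",np.median(w[m]),"z",np.median(X[...,2][m]),m.sum())
    return b,e,yaw
if __name__=="__main__":
    b,e,yaw=lever("l1");s=r.observe();M=Ro.from_quat(s["eef_rot"]).as_matrix()
    B=b+.058*np.array([np.cos(yaw),np.sin(yaw)]);print("balance",B,"tool shift mm",1e3*M.T@(np.r_[B,.004]-s["position"]))
    print("turn needed (tool y)",-(yaw-np.pi/2-np.arctan2(M[1,0],M[0,0])))
E
python3 lev.py
```

```text
[0.4351 0.1209] (46.842044830322266, 46.99927520751953) 987 0.03406178938387131 [325.9266 293.6195]
[0.5773 0.2239] (27.8548641204834, 24.494937896728516) 453 0.0318372088939652 [304.9067 131.4028]
len 0.17555034857193794 yaw 30.12030520269481
arm fit slope deg 0.3159813449661039 mid -0.0001243742627359271 z 0.029607519774350895 862
balance [0.4853 0.15  ] tool shift mm [  4.5371 197.3584 -68.2683]
turn needed (tool y) -0.013711535561339527
```

Emit:
{"op": "play_rows", "data": {
  "steps": [
    [2.5,20,-34,-0.016,0],
    [2,20,-34,0,0],
    [0,30,0,0,0],
    [0,30,0,0,0],
    [0,30,0,0,0]
  ]
}}

```text
time: 4.42
position: [0.4857, 0.1493, 0.0709]
eef_rot: [-0.613, 0.352, -0.353, 0.614]
force: [0.0, -0.6, -0.1]
gripper_width: 0.0852
```

Emit:
{"op": "play_rows", "data": {
  "steps": [
    [0,27,0,0,0],
    [0,15,0,0,0],
    [0,5,0,0,0],
    [0,0,0,0,0],
    [0,0,0,0,0]
  ]
}}

```text
time: 4.83
position: [0.4866, 0.1498, 0.0252]
eef_rot: [-0.613, 0.351, -0.352, 0.614]
force: [-0.1, 0.4, -0.1]
gripper_width: 0.0854
```

```bash
python3 snap.py l2; python3 - <<'E'
from lev import *
b=np.array([.4351,.1209]);yaw=np.radians(30.3)
s=r.observe();M=Ro.from_quat(s["eef_rot"]).as_matrix();B=b+.058*np.array([np.cos(yaw),np.sin(yaw)]);print(M.T@(np.r_[B,.004]-s["position"])*1e3,-(yaw-np.pi/2-np.arctan2(M[1,0],M[0,0])))
E
```

```text
[0.48656789 0.14977956 0.02515555] [7.55994252e-02 2.17055935e-01 2.02124443e+00 1.26499808e-05
 9.01931330e-01 1.11728934e+00] 0.08539124278761186 0.02017812059150188
[-1.2374 21.7225 -1.5332] 0.0004905190012147731
```

View pics/l2.png

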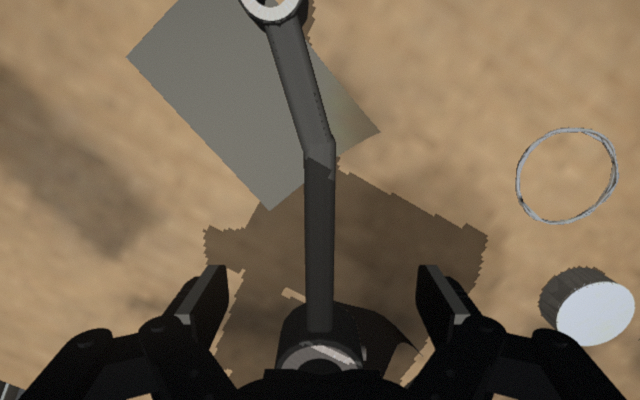

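The arm lies midway between the open fingers (arm at x≈320, fingers at 215 and 430). The bend is at about (320,150) and the boss at about (320,355). Descending and closing.

Emit:
{"op": "play_rows", "data": {
  "steps": [
    [-1,11,-1.5,0,0],
    [0,10,0,0,0],
    [0,0,0,0,0],
    [0,0,0,0,0.3],
    [0,0,0,0,0.5]
  ],
  "force": 80
}}

```text
time: 5.3
position: [0.4839, 0.15, 0.0032]
eef_rot: [0.614, -0.352, 0.352, -0.613]
force: [0.1, -0.4, 0.2]
gripper_width: 0.064
```

Emit:
{"op": "play_rows", "data": {
  "steps": [
    [0,0,0,0,0.65],
    [0,0,0,0,0.75],
    [0,0,0,0,0.85],
    [0,0,0,0,1],
    [0,0,0,0,1]
  ]
}}

```text
time: 5.72
position: [0.4844, 0.15, 0.0037]
eef_rot: [-0.613, 0.351, -0.352, 0.614]
force: [-0.4, -0.7, 2.8]
gripper_width: 0.0129
```

Emit:
{"op": "play_rows", "data": {
  "steps": [
    [0,0,0,0,1],
    [0,0,0,0,1],
    [0,0,0,0,1],
    [0,0,0,0,1],
    [0,0,0,0,1]
  ]
}}

```text
time: 6.13
position: [0.4844, 0.15, 0.0037]
eef_rot: [-0.613, 0.351, -0.352, 0.614]
force: [-1.3, -1.0, 5.4]
gripper_width: 0.013
```

Emit:
{"op": "play_rows", "data": {
  "steps": [
    [0,-5,0,0,1],
    [0,-10,0,0,1],
    [0,-15,0,0,1],
    [0,-20,0,0,1],
    [0,-20,0,0,1]
  ]
}}

```text
time: 6.55
position: [0.4822, 0.1499, 0.073]
eef_rot: [0.614, -0.353, 0.351, -0.613]
force: [0.4, 0.5, -5.9]
gripper_width: 0.0124
```

Emit:
{"op": "play_rows", "data": {
  "steps": [
    [0,-20,0,0,1],
    [0,-20,0,0,1],
    [0,-10,0,0,1],
    [0,0,0,0,1],
    [0,0,0,0,1]
  ]
}}

```text
time: 6.97
position: [0.4834, 0.15, 0.1229]
eef_rot: [0.614, -0.352, 0.351, -0.613]
force: [0.7, 0.1, -6.6]
gripper_width: 0.0128
```

Emit:
{"op": "play_rows", "data": {
  "steps": [
    [0,0,0,0,1],
    [0,0,0,0,1],
    [0,0,0,0,1]
  ]
}}

```text
time: 7.22
position: [0.483, 0.1499, 0.1218]
eef_rot: [0.614, -0.353, 0.351, -0.613]
force: [-0.4, -0.7, -5.3]
gripper_width: 0.0128
```

```bash
python3 snap.py c1; python3 - <<'E'
from h import *
import pickle
np.set_printoptions(precision=4,suppress=True)
s,p,d=pickle.load(open("c1.pkl","rb"));X=cloud(cam("wrist",s),d);M=Ro.from_quat(s["eef_rot"]).as_matrix()
print(s["force"],s["wrist_torque"],M)
Q=(X-s["position"])@M*1e3  # tool coords mm
# arm top profile: tool z forward, x lateral, y down
for z0 in range(-70,150,10):
    m=(abs(Q[...,2]-z0)<5)&(abs(Q[...,0]+0)<45)&(Q[...,1]<8)&(Q[...,1]>-45)&(d>.02)
    if m.sum()>10: print(z0,m.sum(),np.median(Q[m],0),np.percentile(Q[m][:,0],[5,95]),np.percentile(Q[m][:,1],[10,90]))
E
```

```text
[0.4829536  0.14985913 0.12179148] [7.63182126e-02 4.00231090e-02 2.00150662e+00 2.32360507e-06
 1.10295102e+00 1.11739043e+00] 0.012845470483140605 0.010627301173526137
[-0.4088 -0.6897 -5.3163] [-0.0066 -0.0254 -0.0502] [[ 0.5053 -0.0029  0.8629]
 [-0.8629 -0.0002  0.5053]
 [-0.0013 -1.     -0.0026]]
-40 360 [  4.7823 -22.0396 -35.5102] [-9.3044 10.8892] [-28.4104 -11.9479]
-30 863 [  0.5853 -25.9186 -33.2056] [-7.0708  8.0342] [-29.0513 -23.2764]
-20 594 [  0.6053 -25.8181 -20.0696] [-5.4429  6.8776] [-26.6008 -24.7236]
-10 781 [  1.0388 -26.0724  -9.2704] [-6.3585  8.0819] [-36.9411 -25.1155]
0 964 [  1.0438 -26.2975   0.115 ] [-6.9692  8.6638] [-37.5509 -25.2418]
10 3795 [  0.6545 -26.3762  10.1964] [-18.3988  20.0556] [-43.202  -12.5751]
20 780 [  1.0557 -25.7614  20.1377] [-5.2466  7.0312] [-26.5589 -24.6312]
30 850 [  1.062  -25.6897  30.0909] [-5.3704  7.2533] [-26.6334 -24.4261]
40 902 [  0.8842 -25.7382  40.1064] [-5.327   7.0962] [-26.6513 -24.5088]
50 986 [  1.0743 -25.766   50.065 ] [-5.1912  7.32  ] [-26.5751 -24.5091]
60 1118 [  0.7167 -25.7213  60.2924] [-5.9671  6.8627] [-26.6563 -24.5517]
70 1186 [ -2.322  -25.7399  70.0472] [-8.9182  4.2604] [-26.6046 -24.415 ]
80 1320 [ -5.1807 -25.7407  80.0778] [-11.7462   1.4328] [-26.6539 -24.4729]
90 1411 [ -8.1156 -25.6804  90.145 ] [-14.727   -1.5627] [-26.629  -24.4259]
100 1545 [-11.0857 -25.681  100.1131] [-17.7084  -4.4353] [-26.617  -24.3706]
110 697 [-13.7407 -25.4138 107.0305] [-24.0772  -6.2553] [-26.935   -9.1644]
```

View pics/c1.png

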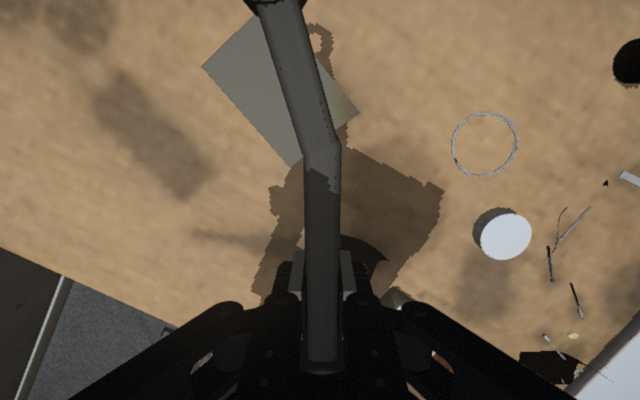

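Lifted. The arm top is a constant 25.7 mm above the TCP along its length, so the lever is level. The bend sits 58 mm from the grasp, so it is held at the balance point. Next I turn and carry.

Emit:
{"op": "play_rows", "data": {
  "steps": [
    [0,0,0,0.04,1],
    [0,0,0,0.06,1],
    [0,0,0,0.06,1],
    [0,0,0,0.06,1],
    [0,0,0,0.06,1]
  ]
}}

```text
time: 7.68
position: [0.4836, 0.1499, 0.1227]
eef_rot: [0.558, -0.435, 0.434, -0.557]
force: [0.0, -0.2, -5.5]
gripper_width: 0.0128
```

Emit:
{"op": "play_rows", "data": {
  "steps": [
    [0,0,0,0.06,1],
    [0,0,0,0.06,1],
    [0,0,0,0.05,1],
    [0,0,0,0.03,1],
    [0,0,0,0,1]
  ]
}}

```text
time: 8.1
position: [0.4837, 0.1499, 0.1227]
eef_rot: [0.512, -0.488, 0.487, -0.512]
force: [-0.6, -0.7, -5.6]
gripper_width: 0.0126
```

Emit:
{"op": "play_rows", "data": {
  "steps": [
    [10,0,0,0,1],
    [20,0,-2,0,1],
    [30,0,-2,0,1],
    [30,0,-2,0,1],
    [30,0,-2,0,1]
  ]
}}

```text
time: 8.52
position: [0.4816, 0.0281, 0.1232]
eef_rot: [0.513, -0.487, 0.487, -0.513]
force: [0.4, -0.0, -5.4]
gripper_width: 0.0125
```

Emit:
{"op": "play_rows", "data": {
  "steps": [
    [30,0,-2,0,1],
    [30,0,-2,0,1],
    [30,0,-2,0,1],
    [30,0,-2,0,1],
    [30,0,-2,0,1]
  ]
}}

```text
time: 8.93
position: [0.4788, -0.1226, 0.1232]
eef_rot: [0.512, -0.487, 0.487, -0.512]
force: [1.5, 0.3, -6.2]
gripper_width: 0.0127
```

Emit:
{"op": "play_rows", "data": {
  "steps": [
    [30,0,-2,0,1],
    [30,0,-2,0,1],
    [20,0,-2,0,1],
    [10,0,-1,0,1],
    [0,0,0,0,1]
  ]
}}

```text
time: 9.35
position: [0.4766, -0.2132, 0.1234]
eef_rot: [0.512, -0.488, 0.488, -0.512]
force: [-0.1, -0.5, -5.3]
gripper_width: 0.0126
```

Emit:
{"op": "play_rows", "data": {
  "steps": [
    [0,0,0,0,1],
    [0,0,0,0,1],
    [0,0,0,0,1],
    [0,0,0,0,1]
  ]
}}

```text
time: 9.68
position: [0.4769, -0.2098, 0.1231]
eef_rot: [-0.513, 0.487, -0.487, 0.513]
force: [-0.5, 1.1, -6.3]
gripper_width: 0.0121
```

```bash
cat > goal.py <<'E'
from h import *
np.set_printoptions(precision=4,suppress=True)
s=r.observe();M=Ro.from_quat(s["eef_rot"]).as_matrix();print(s["position"],s["force"],s["wrist_torque"],s["gripper_width"])
print("shift mm",M.T@(np.array([.4761,-.2173,.0962])-s["position"])*1e3,"turn",-(np.radians(2.88-90)-np.arctan2(M[1,0],M[0,0])),"tilt",M[2])
E
python3 goal.py
```

```text
[ 0.4769 -0.2098  0.1231] [-0.5152  1.0541 -6.3206] [0.0219 0.0221 0.0064] 0.012071323698336413
shift mm [ 7.4531 26.9468 -1.1605] turn 0.0010683020792419118 tilt [-0.0004 -1.     -0.0003]
```

Emit:
{"op": "play_rows", "data": {
  "steps": [
    [4,6,-0.6,0,1],
    [3.5,8,-0.6,0,1],
    [0,8,0,0,1],
    [0,5,0,0,1],
    [0,0,0,0,1]
  ]
}}

```text
time: 10.1
position: [0.4748, -0.2175, 0.0941]
eef_rot: [0.512, -0.489, 0.486, -0.512]
force: [-0.2, -0.5, -5.7]
gripper_width: 0.0127
```

Emit:
{"op": "play_rows", "data": {
  "steps": [
    [0,0,0,0,1],
    [0,0,0,0,1],
    [0,0,0,0,1],
    [0,0,0,0,1],
    [0,0,0,0,1]
  ]
}}

```text
time: 10.52
position: [0.4763, -0.2185, 0.0967]
eef_rot: [-0.512, 0.487, -0.488, 0.512]
force: [0.3, 0.1, -5.9]
gripper_width: 0.0125
```

```bash
python3 goal.py; python3 - <<'E'
from h import *
import pickle
np.set_printoptions(precision=4,suppress=True)
s=r.observe();M=Ro.from_quat(s["eef_rot"]).as_matrix()
big=np.r_[.4184,-.2211];sm=np.r_[.5938,-.1943]
P={}
for n in("top","scene"):
    p,d=r.grab_frame(n);P[n]=p;c=cam(n);X=cloud(c,d)
    for nm,g,R,zt in(("boss",big,.0255,.126),("eye",sm,.0145,.124)):
        g=g.copy()
        for _ in range(8):
            m=(np.hypot(*(X[...,:2]-g).transpose(2,0,1))<R)&(X[...,2]>zt-.0045)&(X[...,2]<zt+.008)
            if m.sum()<8: break
            h=cv2.minAreaRect((X[m][:,:2]*1e3).astype(np.float32));g=np.array(h[0])/1e3
        print(n,nm,m.sum(),g,h[1],np.median(X[m][:,2]) if m.any() else None)
p,d=r.grab_frame("wrist");P["w"]=p;X=cloud(cam("wrist",s),d);Q=(X-s["position"])@M*1e3
for z0 in(20,40,50,70,90,100):
    m=(abs(Q[...,2]-z0)<5)&(abs(Q[...,0])<40)&(Q[...,1]<-20)&(Q[...,1]>-30);print(z0,np.median(Q[m],0))
pickle.dump((s,P),open("fin.pkl","wb"))
a=cv2.resize(P["top"][130:260,350:470],None,fx=3.5,fy=3.5,interpolation=2)
b=cv2.resize(P["scene"][110:240,300:440],(380,353),interpolation=2)
o=np.zeros((455,800,3),np.uint8);o[:455,:420]=a;o[:353,420:]=b;cv2.imwrite("pics/fin.png",o[:,:,::-1])
E
```

```text
[ 0.4763 -0.2185  0.0967] [ 0.3381  0.0971 -5.9164] [-0.024   0.0257 -0.0446] 0.01249006479594559
shift mm [-1.2207  0.4671 -0.1483] turn -0.0004055167448173691 tilt [ 0.0005 -1.      0.0006]Traceback (most recent call last):
  File "<stdin>", line 15, in <module>
NameError: name 'h' is not defined
```

Emit:
{"op": "play_rows", "data": {
  "steps": [
    [-1.2,0.5,0,0,1],
    [0,0,0,0,1],
    [0,0,0,0,1],
    [0,0,0,0,1],
    [0,0,0,0,1]
  ]
}}

```text
time: 10.98
position: [0.476, -0.2172, 0.0958]
eef_rot: [0.512, -0.487, 0.487, -0.512]
force: [0.3, -0.4, -6.3]
gripper_width: 0.0126
```

```bash
python3 goal.py; cat > fin.py <<'E'
from h import *
import pickle
np.set_printoptions(precision=4,suppress=True)
s=r.observe();M=Ro.from_quat(s["eef_rot"]).as_matrix()
big=np.r_[.4184,-.2211];sm=np.r_[.5938,-.1943]
P={}
for n in("top","scene"):
    p,d=r.grab_frame(n);P[n]=p;c=cam(n);X=cloud(c,d);f=cloud(c,np.load(n+"0.npz")["d"])
    for nm,g0,R,zt in(("boss",big,.0255,.126),("eye",sm,.0145,.124)):
        m=(np.hypot(*(X[...,:2]-g0).transpose(2,0,1))<R+.008)&(X[...,2]>zt-.005)&(X[...,2]<zt+.006)
        print(n,nm,m.sum(),X[m].min(0),X[m].max(0),np.median(X[m],0)) if m.any() else print(n,nm,"hidden")
        m=(np.hypot(*(f[...,:2]-g0).transpose(2,0,1))<.015)&(f[...,2]>.055)&(f[...,2]<.075)
        print("   pin at start",m.sum(),f[m].mean(0) if m.any() else None)
p,d=r.grab_frame("wrist");P["w"]=p;X=cloud(cam("wrist",s),d);Q=(X-s["position"])@M*1e3
for z0 in(20,40,50,70,90,100):
    m=(abs(Q[...,2]-z0)<5)&(abs(Q[...,0])<40)&(Q[...,1]<-20)&(Q[...,1]>-30);print(z0,np.median(Q[m],0))
pickle.dump((s,P),open("fin.pkl","wb"))
a=cv2.resize(P["top"][130:260,350:470],None,fx=3.5,fy=3.5,interpolation=2)
b=cv2.resize(P["scene"][110:240,300:440],(380,353),interpolation=2)
o=np.zeros((455,800,3),np.uint8);o[:455,:420]=a;o[:353,420:]=b;cv2.imwrite("pics/fin.png",o[:,:,::-1])
E
python3 fin.py
```

```text
[ 0.476  -0.2172  0.0958] [ 0.3073 -0.4211 -6.271 ] [-0.0511  0.0321 -0.0608] 0.012583645303214309
shift mm [ 0.1133 -0.4088  0.0664] turn -0.0004934473946780482 tilt [ 0. -1.  0.]
top boss hidden
   pin at start 31 [ 0.4194 -0.22    0.06  ]
top eye 101 [ 0.5719 -0.2058  0.1193] [ 0.6074 -0.181   0.1283] [ 0.5896 -0.1959  0.1233]
   pin at start 8 [ 0.5931 -0.1923  0.0602]
scene boss 157 [ 0.3938 -0.2412  0.121 ] [ 0.4463 -0.1926  0.1277] [ 0.4161 -0.2141  0.1234]
   pin at start 14 [ 0.4165 -0.2151  0.0573]
scene eye 44 [ 0.5724 -0.2008  0.119 ] [ 0.6044 -0.1794  0.1231] [ 0.5899 -0.1922  0.1209]
   pin at start 5 [ 0.5923 -0.1899  0.0572]
20 [  1.0916 -25.7429  20.1084]
40 [  0.7362 -25.7188  39.9893]
50 [  1.1095 -25.7424  50.1208]
70 [ -2.0237 -25.7025  70.1281]
90 [ -7.9108 -25.7169  90.1151]
100 [-10.8305 -25.6877 100.1504]
```

View pics/fin.png

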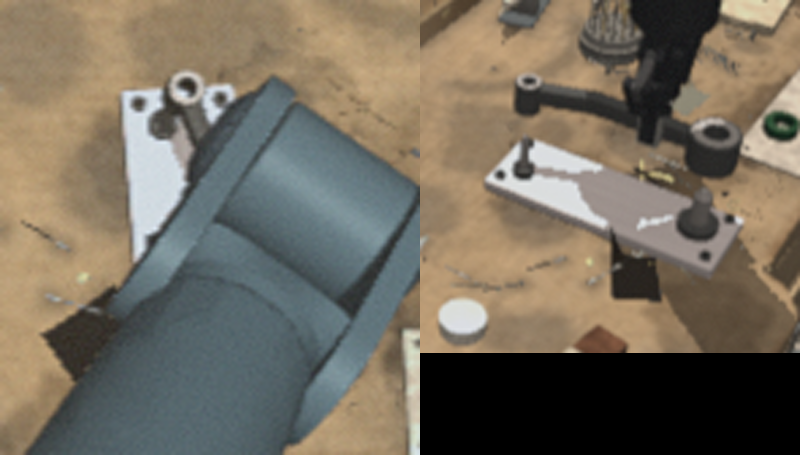

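Final view: the scene camera (right) shows the boss opening over the thick pin and the eye over the thin pin, with the lever level. The tin is undisturbed. In crop pixels the boss bore is at (717,132), the thick tip at (704,190), the eye bore at (530,80) and the thin tip at (524,142). I'll check these by projection.

```bash
python3 - <<'E'
from h import *
np.set_printoptions(precision=4,suppress=True)
t,c=cam("top"),cam("scene")
print("scene boss",onz(c,(409.4,158.6),.126),"thick",onz(c,(404.6,180),.062))
print("scene eye",onz(c,(340.5,139.5),.124),"thin",onz(c,(338.3,162.3),.062))
print("top eye",onz(t,(403.4,154.9),.124))
# bystanders moved?
import pickle
s,P=pickle.load(open("fin.pkl","rb"))
for n in("top","scene"):
    p0=np.load(n+"0.npz")["p"];
    for k,X in dict(tin=(.534,.004,.018),can=(.69,.003,.047),bar=(.419,.005,.032)).items():
        u,v=proj(cam(n),X).astype(int);q=np.s_[v-18:v+18,u-25:u+25];print(n,k,np.abs(p0[q].astype(int)-P[n][q]).mean())
E
```

```text
scene boss [ 0.4154 -0.2168  0.126 ] thick [ 0.4148 -0.2138  0.062 ]
scene eye [ 0.5905 -0.1904  0.124 ] thin [ 0.5853 -0.1786  0.062 ]
top eye [ 0.5952 -0.1953  0.124 ]
top tin 2.821296296296296
top can 2.9322222222222223
top bar 2.7707407407407407
scene tin 11.369814814814815
scene can 10.434814814814814
scene bar 10.49
```

```bash
python3 - <<'E'
from h import *
import pickle
np.set_printoptions(precision=2,suppress=True)
s,P=pickle.load(open("fin.pkl","rb"));c=cam("scene");p0=np.load("scene0.npz")["p"];p=P["scene"]
print("control diffs",[np.abs(p0[v:v+36,u:u+50].astype(int)-p[v:v+36,u:u+50]).mean() for u,v in((20,150),(150,300),(40,280))])
for k,X in dict(tin=(.534,.004,.018),can=(.69,.003,.047),bar=(.419,.005,.032)).items():
    u,v=proj(c,X).astype(int);q=np.s_[v-18:v+18,u-25:u+25];a,b=[cv2.cvtColor(i[q],7).astype(np.float32) for i in(p0,p)];print(k,cv2.phaseCorrelate(a,b))
M=Ro.from_quat(s["eef_rot"]).as_matrix();L=lambda x,y,z:s["position"]+M@np.array([.00095-y,.0043-z,x])
print(L(-.058,0,0),L(.119,.018,0))
x0,y0,f=310,115,6
im=cv2.resize(p[y0:y0+100,x0:x0+125],None,fx=f,fy=f,interpolation=2)[:,:,::-1].copy()
for X,col in((L(-.058,0,.034),(0,0,255)),(L(.119,.018,.032),(0,0,255)),((.4184,-.2211,.062),(0,255,0)),((.5938,-.1943,.062),(0,255,0))):
    uv=proj(c,X);print(uv);q=(uv-[x0,y0]+.5)*f;cv2.drawMarker(im,tuple(q.astype(int).tolist()),col,0,16,1)
cv2.imwrite("pics/finz.png",im)
E
```

```text
control diffs [np.float64(3.9935185185185187), np.float64(10.799259259259259), np.float64(8.216296296296296)]
tin ((-0.03140184457333817, 0.013292390831729506), 0.9688449336422814)
can ((-0.0009672328057348523, 0.04363314441191335), 0.9929393861028883)
bar ((0.037100214970866574, 0.034434575825720515), 1.0175324249267579)
[ 0.42 -0.22  0.09] [ 0.59 -0.19  0.09]
[409.06 157.48]
[340.09 138.48]
[404.54 177.9 ]
[338.71 158.09]
```

View pics/finz.png

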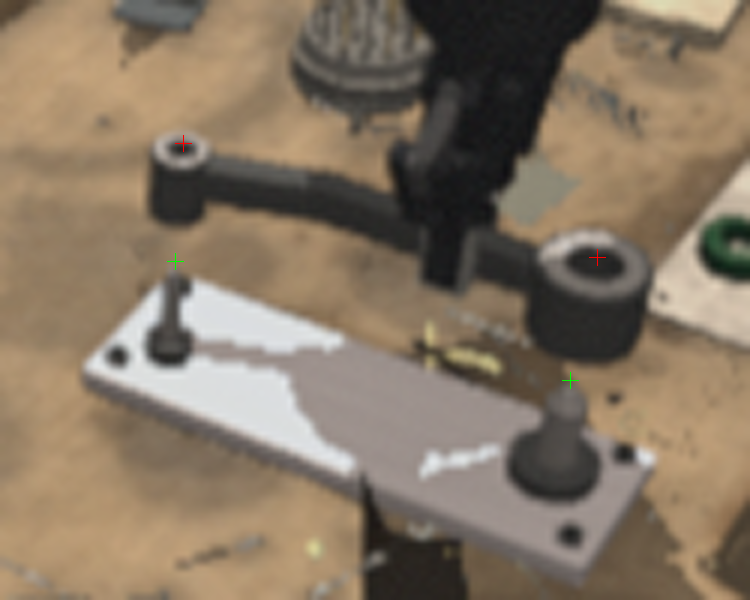

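```bash
python3 - <<'E'
from h import *
np.set_printoptions(precision=4,suppress=True)
c=cam("top");D=[r.grab_frame("top")[1] for _ in range(6)]
d=np.median(D,0);X=cloud(c,d);g=np.r_[.594,-.194]
for _ in range(10):
    m=(np.hypot(*(X[...,:2]-g).transpose(2,0,1))<.0145)&(X[...,2]>.1215)&(X[...,2]<.13);h=cv2.minAreaRect((X[m][:,:2]*1e3).astype(np.float32));g=np.array(h[0])/1e3
print("eye top",g,X[m].mean(0),h[1],m.sum())
f=cloud(c,np.load("top0.npz")["d"])
for k,q in(("thin",(.594,-.194)),("thick",(.4184,-.2211))):
    for lo in(.03,.045,.055,.058):
        m=(np.hypot(*(f[...,:2]-q).transpose(2,0,1))<.016)&(f[...,2]>lo)&(f[...,2]<.07);print(k,lo,m.sum(),f[m].mean(0),f[m].min(0),f[m].max(0))
s=r.observe();M=Ro.from_quat(s["eef_rot"]).as_matrix()
for x in((-.058,0),(.119,.018)):print("lever model bore",s["position"]+M@np.array([.00095-x[1],.0043,x[0]]))
E
```

```text
eye top [ 0.5941 -0.1929] [ 0.5943 -0.1935  0.1243] (21.224084854125977, 26.053356170654297) 71
thin 0.03 17 [ 0.5928 -0.1915  0.0512] [ 0.5903 -0.1955  0.0315] [ 0.5973 -0.1886  0.0659]
thin 0.045 13 [ 0.5927 -0.1917  0.0564] [ 0.5903 -0.1955  0.0468] [ 0.5958 -0.1886  0.0659]
thin 0.055 8 [ 0.5931 -0.1923  0.0602] [ 0.591  -0.1955  0.0564] [ 0.5958 -0.19    0.0659]
thin 0.058 6 [ 0.5937 -0.192   0.0613] [ 0.591  -0.1942  0.0585] [ 0.5958 -0.19    0.0659]
thick 0.03 55 [ 0.4181 -0.218   0.0541] [ 0.4101 -0.2294  0.0303] [ 0.4299 -0.2103  0.0675]
thick 0.045 46 [ 0.4183 -0.2188  0.0574] [ 0.4108 -0.2294  0.0461] [ 0.4274 -0.2118  0.0675]
thick 0.055 31 [ 0.4194 -0.22    0.06  ] [ 0.4128 -0.228   0.0553] [ 0.4274 -0.2133  0.0675]
thick 0.058 22 [ 0.4197 -0.2193  0.0613] [ 0.4148 -0.2252  0.058 ] [ 0.4273 -0.2133  0.0675]
lever model bore [ 0.4182 -0.221   0.0915]
lever model bore [ 0.5941 -0.1943  0.0915]
```

All measurements agree to within 1–2 mm, with a shared hint that the lever should go about 1 mm to +y and 0.4 mm higher. I'll make that correction and settle.

Emit:
{"op": "play_rows", "data": {
  "steps": [
    [-0.8,-0.4,0,0,1],
    [0,0,0,0,1],
    [0,0,0,0,1],
    [0,0,0,0,1],
    [0,0,0,0,1]
  ]
}}

```text
time: 11.85
position: [0.476, -0.2164, 0.0962]
eef_rot: [0.512, -0.487, 0.487, -0.512]
force: [0.8, 0.4, -5.9]
gripper_width: 0.0127
```

Emit:
{"op": "play_rows", "data": {
  "steps": [
    [0,0,0,0,1],
    [0,0,0,0,1],
    [0,0,0,0,1],
    [0,0,0,0,1],
    [0,0,0,0,1]
  ]
}}

```text
time: 12.27
position: [0.476, -0.2164, 0.0962]
eef_rot: [-0.512, 0.487, -0.487, 0.512]
force: [-0.1, 0.3, -5.5]
gripper_width: 0.0128
```

```bash
python3 goal.py; python3 -c "
from bench import r
print(abs(r.observe()['joint_vel']).max());print(r.sign_off())"
```

```text
[ 0.476  -0.2164  0.0962] [-0.1122  0.2942 -5.4658] [-0.0396  0.0095  0.0426] 0.01277174326446811
shift mm [ 0.9231 -0.0134  0.0582] turn -0.0004977627017133113 tilt [-0. -1.  0.]
0.0014710112642359132
the job is handed in; nothing more can be done
None
```

I gripped the lever at its balance point with 80 N, carried it level well above everything, and handed the job in at about 12.3 s. It is still held, at rest over the fixture.

**Last checks**
- **Hold:** the weight reads about 5.5 N, the wrist torques are near zero and the arm is at rest.
- **Level and height:** the arm top stayed the same height relative to the gripper along its length to about 0.1 mm. The underside is about 30 mm above the pin tips.
- **Alignment:** the wrist and top cameras put the bores over the pins to within about 1–2 mm. The yaw error is about 0.03°.
- **Bystanders:** the canister, tin and bar showed less than 0.05 px of shift in the scene camera. I saw no sign of contact with the fixture.

**Disagreements**
- **Scene camera:** its coarse pixel readings differed by about 3 mm at the thick pin and up to about 13 mm at the thin pin. The view is oblique, at roughly 3–4 mm per pixel. With the measured points drawn onto that picture, the pins sat only about 1 px (2–4 mm) off relative to the lever.
- **Last nudge:** I moved the lever 0.8 mm toward +y, because the top and scene cameras both pointed that way. That leaves it 0.9 mm off the wrist-only target.
- **Top camera:** the arm hid the big boss, so it checked only the small eye.

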